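# Put the press valve into float

### The arm

A 7-joint arm with a two-finger parallel gripper is mounted at the origin on the work surface. World frame = base frame: x ahead of the robot, y to its left, z up, the work surface at z = 0. Lengths are in m, angles in degrees, forces in N, time in s.
With the tool pointing down it reaches from about 0.35 to 0.9 m from the base axis. Payload 8.1 kg.
Tool frame: the origin (TCP) lies at the very end of the fingers, on their centre line; the grasp point (between the pads) lies manip.hold_point_z behind it (manip.hold_point_z is the distance from the TCP to the grasp point, in m); z points along the fingers, y is the line along which they close (so a half turn about z gives the same grasp; the last joint's range is limited). The gripper opens to 85 mm and grips with 20 to 120 N. Pads are 22 mm wide; open, the fingers measure 114 mm over their backs; the gripper's body (76 mm by 85 mm) begins 54 mm behind the grasp point. The pads swing forward as they close: fully open they stand 13 mm farther back than shut.
Start: joints at [60.756, 24.895, 1.432, 90.138, -0.665, 64.973, -4.303], TCP at [0.248, -0.574, 0.231] pointing down, gripper open.
Joint ranges: [-149.89, 149.89], [-25.12, 119.58], [-72.63, 75.52], [4.76, 147.25], [-75.54, 255.54], [6.69, 114.76], [-157.13, 157.13]. Speed limits (degrees/s): [127.2, 127.2, 172.46, 172.46, 180, 180, 180].

### API

Orientations are given as a 3x3 rotation matrix whose columns are the frame's x, y, z axes.
In Python, from plant import manip gives the robot as it stands.
- The arm moves only by the shell command python3 -m handwheel 'ROWS' [FORCE]. ROWS is JSON, a list of rows, each an object of numbers: "gripper": the gripper command: -1 is shut, 1 is fully open, values between are in proportion; "x", "y", "z": the shift along the tool's x, y, z each as a share of 500 mm, from -1 to 1; "ax", "ay", "az": the turn, a rotation vector about the tool's x, y, z each as a share of 2 pi rad, from -1 to 1. In form: [{"gripper": .., "x": .., "y": .., "z": .., "ax": .., "ay": .., "az": ..}, ...]. A call has 1 to 10 rows; each row shifts and turns the commanded pose from where the row before left it, along the tool's axes as they then stand; what a row does not reach is not made up. A row lasts 1/12 s, in which the tool goes at most 41.7 mm and 7.16 degrees, less where a joint would pass 70% of its speed; a pose out of reach is approached as far as the arm can. A call with a number of a shift or a turn outside -1 to 1 is refused whole. A call with a gripper value outside its range is refused whole. The fingers move at their own pace and stop on an object; FORCE is the grip in N (left out, the last holds). Time passes only in rows, so rows that do not move let the fingers close. It gives the time, the measured TCP pose, the force, the opening and the grip force at its end, in the units of the state.
- manip.get_obs(): the state, without advancing time (a new reading comes with each control period).
- manip.get_image(name): name is "scene" or "top" or "wrist"; returns a dict with "img" (480x640x3 uint8, blue, green, red), "z_map" (480x640 float32, m along the optical axis (not along the pixel's ray), 0 where there is no reading), "fx", "fy", "cx", "cy" (pixels), "dist_coeffs" ([k1, k2, p1, p2, k3] as OpenCV has them; the pictures are not rectified), "rvec" (rotation vector, rad) and "tvec" (3), from world to camera coordinates, as OpenCV has them. Camera axes: x right, y down, z forward; pixel columns grow to the right and rows downward; lengths in m; the calibration is good to about 2 mm. A picture is of the moment at which its call begins.
- manip.close_job(): hands the job in; it is judged then, once.
The state is a dict: "t": time; "q": joint angles; "qvel": joint speeds; "joint_torque": joint torques, N m; "tcp_pos": TCP position; "ee_rot": TCP orientation; "force": force on the tool from outside, world axes, zero at the start; "ft_torque": the same for the moment, N m; "width": opening from 0.0 (shut) to 1.0 (fully open); "grasp_force": force on a finger pad.
Only numpy, scipy, OpenCV 4.12 (cv2) and the standard library are available. Lean on these libraries where they do the work, as an engineer would, in place of code of your own. Each camera call takes 0.05 s, during which the arm holds its last target. There are 200 camera calls.

### The job

On the green valve bank of the moulding press, push the yellow-knobbed lever away from the robot, on past its stiff detent, until it has dropped into the float notch at the far end of its gate, and leave it there. Do not shift the red-knobbed or the black-knobbed lever.

Things in the scene. Friction and masses are not known exactly. Their poses are not given: they have to be found in the camera images.
- yellow_lever (a joint): angle (rad) of the yellow-knobbed lever. 0: leans 0.35 rad from upright, towards the robot; grows as it is pushed away; 0.35 upright; end stop 0.78. Starts at 0 to 0.18. Drag 1 N at the knob up to 0.3, then a detent of 10 to 16 N, stiffest near 0.4; past its crest at 0.5 (by 0.55 at the latest) it snaps by itself into the float notch, 0.68 to 0.78, and stays; let go well short of the crest it springs back.
- yellow_knob (a point): centre of the yellow ball knob, 34 mm across, on a 12 mm rod, 150 mm from the pivot, which is 80 mm above the table. Turns with the lever: z along the rod, up; y along the level pivot pin; x the way it is pushed. Valve and gate plates (far ends in the knob's colour) reach 115 mm above the table. The three levers stand in a row along y, 90 mm apart, in any order.
- red_knob (a point): centre of the red ball knob of a neighbouring lever of the same size and axes; it stands anywhere in its range, moves easily, and must be left where it is.
- black_knob (a point): centre of the black ball knob of the other neighbouring lever, same size and axes; it stands anywhere in its range, moves easily, and must be left where it is.

How it is judged (in metres and radians):
At the end, for the whole second after the job is handed in: The yellow lever rests in its float notch (lever angle above 0.62 rad), and the red and black knobs are within 20 mm of where they stood at the start (value of joint yellow_lever above 0.62 rad and velocity of joint yellow_lever between -0.05 and 0.05 rad/s and distance of each of red_knob, black_knob from where it was at the start of the episode below 0.02 m); the robot touches nothing.
It fails at once if the red-knobbed or black-knobbed lever is shifted (knob moved more than 20 mm) (distance of any of red_knob, black_knob from where it was at the start of the episode above 0.02 m).
It also fails if it takes over 26 s, if anything falls off the work surface, if the arm or the gripper's body presses on something with over 40 N, if the wrist force passes 120 N, or if a joint passes its speed limit or range.

## Working session

There is one attempt and no reset: what is moved stays moved. The work goes in short steps, Python scripts to look and compute and a shell command to move; the robot and the scene stay as the last step left them, time stands still between calls to the robot, and variables do not carry over. Pictures are saved under pics/ and viewed, at most 10 in all, crops included, and the job is handed in when it is done.

```bash
mkdir -p pics; cat > h.py <<'E'
import numpy as np,cv2
from plant import manip
def pts(im):
    h,w=im["z_map"].shape
    u,v=np.meshgrid(np.arange(w,dtype=float),np.arange(h,dtype=float))
    K=np.array([[im["fx"],0,im["cx"]],[0,im["fy"],im["cy"]],[0,0,1]])
    n=cv2.undistortPoints(np.stack([u,v],-1).reshape(-1,1,2),K,np.array(im["dist_coeffs"],float)).reshape(h,w,2)
    z=im["z_map"]; P=np.dstack([n*z[...,None],z])
    R=cv2.Rodrigues(np.array(im["rvec"],float))[0]
    return (P-np.array(im["tvec"]).ravel())@R
E
python3 - <<'E'
from h import *
o=manip.get_obs();print(o["t"],o["tcp_pos"],o["ee_rot"],o["force"],manip.hold_point_z)
ims=[]
for n in("scene","top"):
    im=manip.get_image(n);np.savez("/tmp/"+n,**im);ims.append(im["img"])
    P=pts(im);hsv=cv2.cvtColor(im["img"],cv2.COLOR_BGR2HSV);H,S,V=cv2.split(hsv)
    for c,m in dict(y=(H>20)&(H<35)&(S>130)&(V>90),r=((H<8)|(H>172))&(S>130)&(V>70),g=(H>40)&(H<85)&(S>80)&(V>40),k=(V<45)).items():
        N,L,st,ce=cv2.connectedComponentsWithStats((m&(im["z_map"]>0)).astype(np.uint8))
        for i in range(1,N):
            if st[i,4]>25:
                Q=P[L==i];print(n,c,st[i],np.median(Q,0).round(3),np.percentile(Q,3,axis=0).round(3),np.percentile(Q,97,axis=0).round(3))
cv2.imwrite("pics/a.png",cv2.resize(np.vstack(ims),(400*1,600)))
cv2.imwrite("pics/scene.png",ims[0]);cv2.imwrite("pics/top.png",ims[1])
E
```

```text
0.0 [ 0.24762654 -0.57330676  0.23051684] [[ 9.18017591e-01  3.96538942e-01 -7.54981490e-04]
 [ 3.96539637e-01 -9.18016532e-01  1.40131224e-03]
 [-1.37410617e-04 -1.58580937e-03 -9.99998733e-01]] [-0.37303077 -0.10711604  0.32885115] 0.0187
scene y [187   0   6  14  47] [-0.619 -0.809  0.055] [-0.638 -0.817  0.037] [-0.604 -0.803  0.069]
scene y [ 41 106  19  12  76] [-0.308 -1.311 -0.292] [-0.691 -1.698 -0.538] [-0.01  -0.943 -0.059]
scene y [ 17 120  16  16  93] [-0.194 -1.315 -0.292] [-0.237 -1.34  -0.299] [ 0.192 -0.848 -0.   ]
scene y [246 200  25  25 492] [ 0.541 -0.045  0.234] [ 0.272 -0.159 -0.   ] [ 0.549 -0.033  0.242]
scene y [235 303  11  33 225] [ 0.618 -0.052  0.097] [ 0.603 -0.056  0.068] [ 0.624 -0.05   0.116]
scene y [267 305   8  34 196] [ 0.61  -0.009  0.1  ] [ 0.594 -0.014  0.068] [ 0.615 -0.007  0.117]
scene r [380 224  27  27 576] [0.537 0.134 0.238] [ 0.25   0.11  -0.001] [0.544 0.148 0.246]
scene r [364 313   7  33 150] [0.585 0.123 0.105] [0.567 0.118 0.068] [0.587 0.126 0.116]
scene r [395 315   8  34 187] [0.575 0.165 0.102] [0.558 0.16  0.068] [0.577 0.169
[... 2548 characters left out ...]
62 0.021] [ 0.452 -0.106  0.018] [0.641 0.2   0.024]
top g [300 208  25  13 114] [0.611 0.054 0.021] [0.602 0.039 0.018] [0.62  0.075 0.093]
top k [   0   69   38   92 1339] [0.772 0.543 0.029] [0.726 0.532 0.004] [0.847 0.578 0.057]
top k [492 209   9  11  30] [ 0.616 -0.254  0.011] [ 0.606 -0.256  0.004] [ 0.621 -0.244  0.014]
top k [309 221  26  35 300] [0.539 0.047 0.121] [0.53  0.032 0.097] [0.551 0.061 0.242]
top k [368 225  19  19 182] [ 0.563 -0.035  0.111] [ 0.55  -0.048  0.095] [ 0.578 -0.028  0.124]
top k [458 224  31  28  58] [ 0.569 -0.2    0.01 ] [ 0.551 -0.229  0.005] [ 0.594 -0.186  0.015]
top k [251 251  20  18 200] [0.523 0.129 0.111] [0.516 0.121 0.095] [0.538 0.145 0.126]
```

View pics/scene.png

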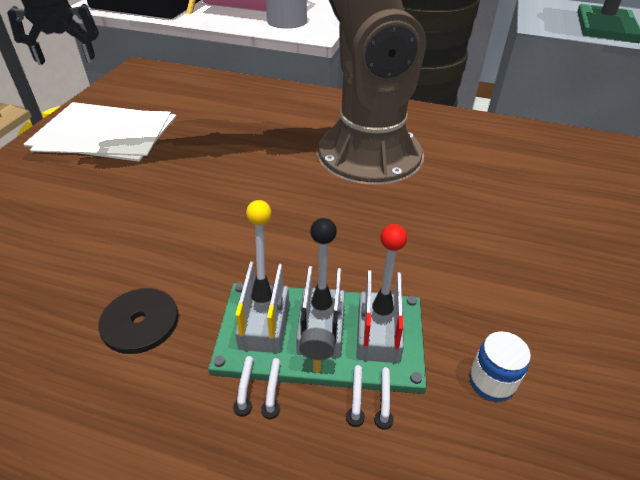

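View pics/top.png

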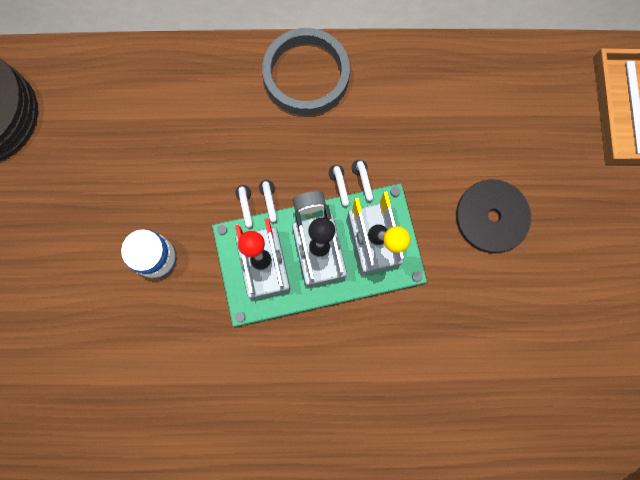

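The yellow lever is at the right end of the row (top view, knob at about 396,239). Black is in the middle (321,231) and red on the left (251,244). The push direction is about (0.978, 0.208). I'll bring the nearly shut fingers up on the robot side of the knob.

```bash
python3 -m handwheel '[{"gripper":-0.7,"x":0,"y":0,"z":0,"ax":0,"ay":0,"az":0.016},{"gripper":-0.7,"x":0,"y":0,"z":0,"ax":0,"ay":0,"az":0.016},{"gripper":-0.7,"x":0.04,"y":-0.057,"z":0,"ax":0,"ay":0,"az":0},{"gripper":-0.7,"x":0.04,"y":-0.057,"z":0,"ax":0,"ay":0,"az":0},{"gripper":-0.7,"x":0.04,"y":-0.057,"z":0,"ax":0,"ay":0,"az":0},{"gripper":-0.7,"x":0.04,"y":-0.057,"z":0,"ax":0,"ay":0,"az":0},{"gripper":-0.7,"x":0.04,"y":-0.057,"z":0,"ax":0,"ay":0,"az":0},{"gripper":-0.7,"x":0.04,"y":-0.057,"z":0,"ax":0,"ay":0,"az":0},{"gripper":-0.7,"x":0.04,"y":-0.057,"z":0,"ax":0,"ay":0,"az":0},{"gripper":-0.7,"x":0.04,"y":-0.057,"z":0,"ax":0,"ay":0,"az":0}]' 30
python3 -m handwheel '[{"gripper":-0.7,"x":0.04,"y":-0.057,"z":0,"ax":0,"ay":0,"az":0},{"gripper":-0.7,"x":0.04,"y":-0.057,"z":0,"ax":0,"ay":0,"az":0},{"gripper":-0.7,"x":0.04,"y":-0.057,"z":0,"ax":0,"ay":0,"az":0},{"gripper":-0.7,"x":0.04,"y":-0.057,"z":0,"ax":0,"ay":0,"az":0},{"gripper":-0.7,"x":0.04,"y":-0.057,"z":0,"ax":0,"ay":0,"az":0},{"gripper":-0.7,"x":0.0,"y":0,"z":0,"ax":0,"ay":0,"az":0}]'
cat > look.py <<'E'
from h import *
import sys
D=np.array([.978,.208,0]);Y=np.array([-.208,.978,0])
o=manip.get_obs();print(o["t"],o["tcp_pos"].round(4),np.round(o["ee_rot"],3).tolist(),np.round(o["force"],1),o["width"])
for n in("top","scene"):
    im=manip.get_image(n);P=pts(im);H,S,V=cv2.split(cv2.cvtColor(im["img"],cv2.COLOR_BGR2HSV))
    ok=(P[...,2]>.19)&(P[...,2]<.26)&(P[...,0]>.4)
    for c,m in dict(y=(H>20)&(H<35)&(S>130)&(V>60),r=((H<8)|(H>172))&(S>130)&(V>50),k=(V<60)&(S<90)&(abs(P@Y+.065)<.03)).items():
        Q=P[m&ok]
        if len(Q)<30: print(n,c,"few");continue
        # sphere of 17 mm fitted to the surface points
        from scipy.optimize import least_squares
        f=least_squares(lambda p:np.linalg.norm(Q-p,axis=1)-.017,np.median(Q,0)-[0,0,.01],loss="soft_l1",f_scale=.002)
        print(n,c,len(Q),f.x.round(4))
    if len(sys.argv)>1: cv2.imwrite(f"pics/{sys.argv[1]}_{n}.png",im["img"])
o=np.array(manip.get_obs()["tcp_pos"])
print("tcp D,Y",o@D,o@Y)
E
python3 look.py b
```

```text
t: 0.93
tcp_pos: [0.3578, -0.3161, 0.2312]
ee_rot: [[0.979, 0.205, -0.0], [0.205, -0.979, 0.0], [-0.0, -0.0, -1.0]]
force: [0.5, 0.2, 0.1]
width: 0.153
grasp_force: 0.0
t: 1.43
tcp_pos: [0.4287, -0.151, 0.2314]
ee_rot: [[0.977, 0.214, 0.001], [0.214, -0.977, 0.003], [0.002, -0.002, -1.0]]
force: [-0.1, 0.8, -0.4]
width: 0.151
grasp_force: 0.0
1.4333 [ 0.4287 -0.151   0.2314] [[0.977, 0.214, 0.001], [0.214, -0.977, 0.003], [0.002, -0.002, -1.0]] [-0.1  0.8 -0.4] 0.15066312510288649
top y 548 [ 0.534  -0.0483  0.2267]
top r 554 [0.5295 0.135  0.2308]
top k 413 [0.5457 0.0464 0.2306]
scene y 479 [ 0.5325 -0.0496  0.2252]
scene r 537 [0.5276 0.1336 0.2297]
scene k 475 [0.5441 0.0451 0.2293]
tcp D,Y 0.38465309819885285 -0.2417131644382602
```

```bash
python3 -m handwheel '[{"gripper":-0.7,"x":0.038,"y":-0.042,"z":0.014,"ax":0,"ay":0,"az":0},{"gripper":-0.7,"x":0.038,"y":-0.042,"z":0.014,"ax":0,"ay":0,"az":0},{"gripper":-0.7,"x":0.038,"y":-0.042,"z":0.014,"ax":0,"ay":0,"az":0},{"gripper":-0.7,"x":0.038,"y":-0.042,"z":0.014,"ax":0,"ay":0,"az":0},{"gripper":-0.7,"x":0,"y":0,"z":0,"ax":0,"ay":0,"az":0},{"gripper":-0.7,"x":0,"y":0,"z":0,"ax":0,"ay":0,"az":0}]'
python3 look.py c
```

```text
t: 2.03
tcp_pos: [0.4834, -0.0599, 0.2026]
ee_rot: [[0.978, 0.206, -0.001], [0.206, -0.978, 0.0], [-0.001, -0.0, -1.0]]
force: [-0.4, -1.0, 0.2]
width: 0.15
grasp_force: 0.0
2.0333 [ 0.4834 -0.0599  0.2026] [[0.978, 0.206, -0.001], [0.206, -0.978, 0.0], [-0.001, -0.0, -1.0]] [-0.4 -1.   0.2] 0.14995957038218857
top y 250 [ 0.5338 -0.0486  0.227 ]
top r 549 [0.5296 0.1351 0.2307]
top k 402 [0.5456 0.0463 0.2306]
scene y 480 [ 0.5323 -0.0496  0.2251]
scene r 536 [0.5276 0.1336 0.2296]
scene k 489 [0.5441 0.0451 0.2292]
tcp D,Y 0.45943558108894483 -0.16079195886992667
```

View pics/c_scene.png

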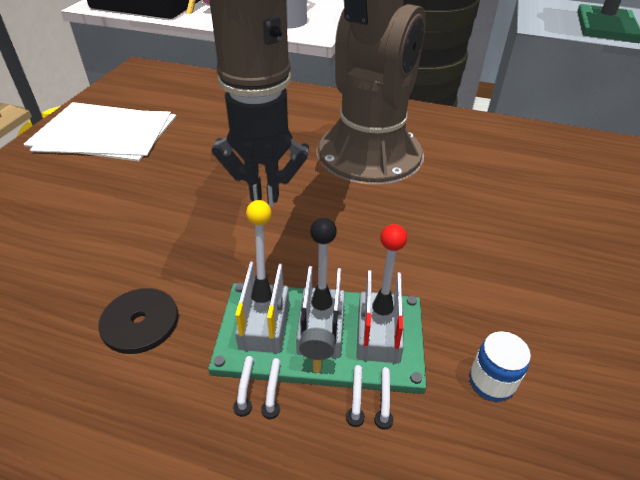

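The fingers are lined up behind the yellow knob (259,212), clear of the black knob (323,231). Now I'll push.

```bash
python3 -m handwheel '[{"gripper":-0.7,"x":0.02,"y":-0.003,"z":0,"ax":0,"ay":0,"az":0},{"gripper":-0.7,"x":0.02,"y":0,"z":0,"ax":0,"ay":0,"az":0},{"gripper":-0.7,"x":0.02,"y":0,"z":0,"ax":0,"ay":0,"az":0},{"gripper":-0.7,"x":0.02,"y":0,"z":0,"ax":0,"ay":0,"az":0},{"gripper":-0.7,"x":0.02,"y":0,"z":0,"ax":0,"ay":0,"az":0},{"gripper":-0.7,"x":0.016,"y":0,"z":0,"ax":0,"ay":0,"az":0},{"gripper":-0.7,"x":0.016,"y":0,"z":0,"ax":0,"ay":0,"az":0},{"gripper":-0.7,"x":0,"y":0,"z":0,"ax":0,"ay":0,"az":0}]'
python3 look.py d
```

```text
t: 2.8
tcp_pos: [0.5475, -0.0453, 0.203]
ee_rot: [[0.979, 0.205, -0.003], [0.205, -0.979, -0.001], [-0.004, 0.0, -1.0]]
force: [-8.6, -1.6, 7.3]
width: 0.15
grasp_force: 5.5
2.8 [ 0.5475 -0.0453  0.203 ] [[0.979, 0.205, -0.003], [0.205, -0.979, -0.001], [-0.004, 0.0, -1.0]] [-8.6 -1.6  7.3] 0.15030039931993067
top y few
top r 554 [0.5296 0.135  0.2308]
top k 394 [0.5456 0.0463 0.2308]
scene y 536 [ 0.5725 -0.0409  0.2292]
scene r 537 [0.5276 0.1336 0.2296]
scene k 487 [0.5442 0.0451 0.2292]
tcp D,Y 0.5256584236932381 -0.15815140493349428
```

View pics/d_scene.png

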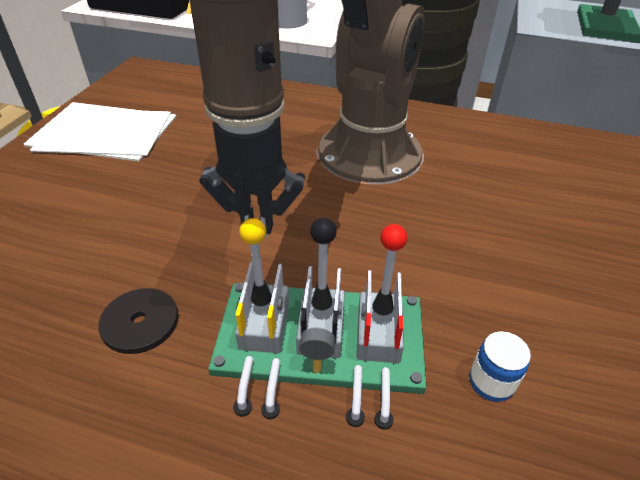

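The knob is moving straight (252,231) and is now at the detent; the red and black knobs haven't moved. I'll keep pushing.

```bash
python3 -m handwheel '[{"gripper":-0.7,"x":0.014,"y":0,"z":0,"ax":0,"ay":0,"az":0},{"gripper":-0.7,"x":0.014,"y":0,"z":0,"ax":0,"ay":0,"az":0},{"gripper":-0.7,"x":0.014,"y":0,"z":0,"ax":0,"ay":0,"az":0},{"gripper":-0.7,"x":0.014,"y":0,"z":0,"ax":0,"ay":0,"az":0},{"gripper":-0.7,"x":0.014,"y":0,"z":0,"ax":0,"ay":0,"az":0},{"gripper":-0.7,"x":0,"y":0,"z":0,"ax":0,"ay":0,"az":0},{"gripper":-0.7,"x":0,"y":0,"z":0,"ax":0,"ay":0,"az":0}]'
python3 look.py e
```

```text
t: 3.48
tcp_pos: [0.5825, -0.0375, 0.2031]
ee_rot: [[0.979, 0.206, 0.0], [0.206, -0.979, 0.0], [0.0, -0.0, -1.0]]
force: [-0.5, 0.1, -1.6]
width: 0.147
grasp_force: 0.0
3.4833 [ 0.5825 -0.0375  0.2031] [[0.979, 0.206, 0.0], [0.206, -0.979, 0.0], [0.0, -0.0, -1.0]] [-0.5  0.1 -1.6] 0.14728003443948298
top y few
top r 554 [0.5296 0.135  0.2307]
top k 378 [0.5456 0.0464 0.2306]
scene y 590 [ 0.6206 -0.0307  0.2194]
scene r 538 [0.5276 0.1336 0.2296]
scene k 486 [0.5442 0.0452 0.2293]
tcp D,Y 0.56119211384183 -0.15800265380608022
```

The lever has snapped into the notch, at about 0.72 rad. I'll back off and check.

```bash
python3 -m handwheel '[{"gripper":-0.7,"x":-0.03,"y":0,"z":0,"ax":0,"ay":0,"az":0},{"gripper":-0.7,"x":-0.06,"y":0,"z":0,"ax":0,"ay":0,"az":0},{"gripper":-0.7,"x":-0.06,"y":0,"z":0,"ax":0,"ay":0,"az":0},{"gripper":-0.7,"x":-0.06,"y":0,"z":0,"ax":0,"ay":0,"az":0},{"gripper":-0.7,"x":0,"y":0,"z":0,"ax":0,"ay":0,"az":0},{"gripper":-0.7,"x":0,"y":0,"z":0,"ax":0,"ay":0,"az":0},{"gripper":-0.7,"x":0,"y":0,"z":0,"ax":0,"ay":0,"az":0},{"gripper":-0.7,"x":0,"y":0,"z":0,"ax":0,"ay":0,"az":0}]'
python3 look.py f
```

```text
t: 4.25
tcp_pos: [0.4802, -0.0591, 0.2036]
ee_rot: [[0.979, 0.205, 0.001], [0.205, -0.979, 0.0], [0.001, 0.0, -1.0]]
force: [0.4, 1.4, -0.8]
width: 0.149
grasp_force: 0.0
4.25 [ 0.4802 -0.0591  0.2036] [[0.979, 0.205, 0.001], [0.205, -0.979, 0.0], [0.001, 0.0, -1.0]] [ 0.4  1.4 -0.8] 0.1493203659549225
top y 517 [ 0.6229 -0.0293  0.2198]
top r 551 [0.5295 0.135  0.2307]
top k 407 [0.5456 0.0462 0.2307]
scene y 589 [ 0.6206 -0.0308  0.2193]
scene r 538 [0.5275 0.1336 0.2295]
scene k 487 [0.5441 0.0451 0.2291]
tcp D,Y 0.4572277065796071 -0.15760325436143816
```

View pics/f_scene.png

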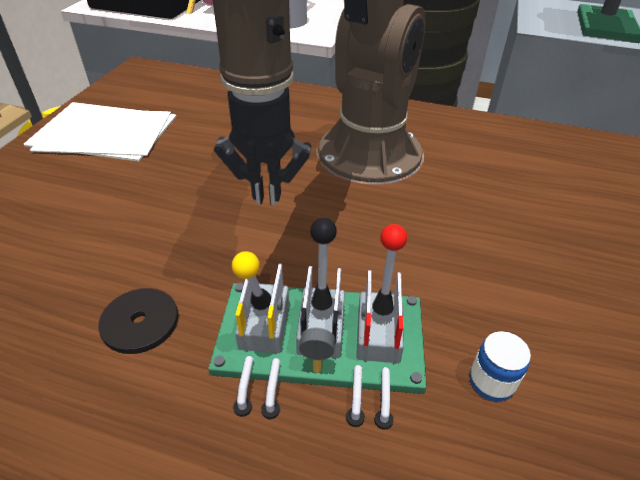

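The yellow lever stays at the far end of its gate (knob at 246,265), the red and black knobs haven't moved, and the gripper is clear.

```bash
python3 -c "
from plant import manip
print(manip.close_job())"
```

```text
the job is handed in; nothing more can be done
None
```

The job is handed in: the yellow lever rests in its float notch at about 0.72 rad (estimated from the images), the red and black knobs measured unmoved, and the arm touches nothing; no verdict came back.

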